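# Slide the brass blank out over the end of the board

### The arm

A 7-joint arm with a two-finger parallel gripper is mounted at the origin on the work surface. World frame = base frame: x ahead of the robot, y to its left, z up, the work surface at z = 0. Lengths are in m, angles in rad, forces in N, time in s.
With the tool pointing down it reaches from about 0.4 to 0.85 m from the base axis. Payload 4.5 kg.
Tool frame: the origin (TCP) lies at the very end of the fingers, on their centre line; the grasp point (between the pads) lies env.grip_point_offset behind it (env.grip_point_offset is the distance from the TCP to the grasp point, in m); z points along the fingers, y is the line along which they close (so a half turn about z gives the same grasp; the last joint's range is limited). The gripper opens to 88 mm and grips with 3 to 60 N. Pads are 18 mm wide; open, the fingers measure 123 mm over their backs; the gripper's body (75 mm by 187 mm) begins 45 mm behind the grasp point.
Start: joints at [-1.077, 0.689, -0.195, 1.565, 0.157, 0.902, -0.215], TCP at [0.277, 0.56, 0.239] pointing down, gripper open.
Joint ranges: [-3.01, 3.01], [-0.46, 2.08], [-1.47, 1.51], [0.13, 2.56], [-1, 4.14], [0.04, 2.09], [-2.66, 2.66]. Speed limits (rad/s): [2.57, 2.57, 3.14, 3.14, 3.14, 3.14, 3.14].

### API

Orientations are given as a unit quaternion [w, x, y, z].
In Python, from cell import env, vision gives the robot as it stands. Calls block until the motion is done:
- env.move_pose(position, orientation): joint-space move of the TCP to a pose.
- env.movel(position, vel=0.15, rotation=None): straight line of the TCP; rotation=None keeps the orientation; vel is the mean speed in m/s.
- env.movej(angles): joint-space move.
- env.gripper_open() and env.grab(grip_force=None): open the fingers fully, or close them until they stop; grip_force is the grip in N (None keeps the last).
- env.wait(seconds).
- env.solve_ik(position, orientation): joint angles nearest the present ones, or None.
- vision.grab_frame(name): name is "side" or "top" or "wrist"; returns the picture (400x640x3 uint8, red, green, blue); there is no depth.
- vision.camera_model(name): a dict with "mtx" (3x3 intrinsics, pixels), "k1" (the pictures are not rectified: a ray, as slopes to the right and down, at radius r is drawn at 1 + k1 r^2 times it, then the intrinsics apply), "origin" and "rotation" of the camera in the world; the wrist camera has in their place "T_tool_cam" (4x4, takes a point from camera to tool coordinates, whose origin is the TCP and whose axes are the flange's). Camera axes: x right, y down, z forward; pixel columns grow to the right and rows downward; lengths in m; the calibration is good to about 2 mm. A picture is of the moment at which its call begins: read the wrist's pose just before it. camera_model takes no time and is no camera call.
A pose or a line that the arm cannot do raises env.Unreachable and nothing moves.
- env.close_job(): hands the job in; it is judged then, once.
Readings, each from a call of its own:
- env.current_time(): time.
- env.current_joint_pos(): joint angles.
- env.current_joint_vel(): joint speeds.
- env.current_tau(): joint torques, N m.
- env.current_position(): TCP position.
- env.current_eef_rot(): TCP orientation.
- env.current_wrist_force(): force on the tool from outside, world axes, zero at the start.
- env.current_wrist_torque(): the same for the moment, N m.
- env.current_width(): finger opening in m.
- env.current_gripper_force(): force on a finger pad.
Only numpy, scipy, OpenCV 4.12 (cv2) and the standard library are available. Lean on these libraries where they do the work, as an engineer would, in place of code of your own. Each camera call takes 0.05 s, during which the arm holds its last target. There are 200 camera calls.

### The job

With the fingertips, push the brass blank so that it lies square with one long edge against the dark fence of the grey-topped board, and about a third of its length sticks out over the end of the board nearest the pitch bowl, ready to be taken by its edge. Only slide it: never lift, tip or drop it. Leave the red-lidded tin, the glass mug and the hammer where they are.

Things in the scene. Friction and masses are not known exactly. Their poses are not given: they have to be found in the camera images.
- board: Grey-topped wooden slab fixed on the bench, 190 mm along x, 280 mm along y, 40 mm high; origin at the centre of its underside, x away from the robot (turned up to 15 degrees), z up. Along its far (+x) edge runs a dark fence strip, full length, 15 mm wide, rising 15 mm above the slab: inner face at x = +80 mm, top at z = 55 mm. Both ends (y = +140 and -140 mm) are open, the bench 40 mm below
- blank: Loose flat plain brass plate, 80 mm along its x, 120 mm along its y, 5 mm thick, about 0.4 kg, lying flat on the slab (friction resists sliding with 2 to 8 N); origin at the centre of its underside. At the start it is clear of the fence, wholly on the slab and turned up to about 15 degrees against the board
- pitch_bowl: Dark steel bowl filled with black pitch, 112 mm across, 55 mm high, fixed on the bench beyond one end of the board, left or right; it tells which end of the board is meant. Origin at the centre of its underside
- tin: Loose flat round tin with a red lid, 96 mm across, 30 mm high, standing beyond the other end of the board; origin at the centre of its underside. To be left alone
- mug: Loose amber glass mug, 72 mm across the rim, 85 mm high, with a handle, standing upright on the bench nearer the robot than the board, to the robot's right; origin at the centre of its underside. To be left alone
- hammer: Loose hammer with a wooden handle, 240 mm long, lying on the bench beyond the fence on the robot's left, roughly parallel to the fence; to be left alone
Mind the look-alikes: they are no part of the job. Of the things shaped like the pitch_bowl, the steel one is meant. Of the things shaped like the blank, the brass one is meant.

How it is judged:
By the outcome, as a careful person would: the job done as asked, in the order asked, and still so for the second after the job is handed in, with the robot touching nothing.
It also fails if it takes over 50 s, if anything falls off the work surface, if the arm or the gripper's body presses on something with over 40 N, if the wrist force passes 120 N, or if a joint passes its speed limit or range.

## Working session

There is one attempt and no reset: what is moved stays moved. The work goes in short steps, each a Python script; the robot and the scene stay as the last script left them, time stands still between calls to the robot, and variables do not carry over. Pictures are saved under pics/ and viewed, at most 10 in all, crops included, and the job is handed in when it is done.

```bash
mkdir -p pics; ls; python3 - <<'E'
from cell import env, vision
import cv2
for n in ("top","side"):
    cv2.imwrite(f"pics/{n}0.png", vision.grab_frame(n)[:,:,::-1])
    m=vision.camera_model(n); print(n,m)
print(env.current_eef_rot(), env.current_time(), env.grip_point_offset)
E
```

```text
pics
top {'mtx': array([[404.94299979,   0.        , 320.73504883],
       [  0.        , 404.94299979, 200.88563151],
       [  0.        ,   0.        ,   1.        ]]), 'k1': -0.0724844135241841, 'origin': array([ 0.34788449, -0.09505343,  1.36349316]), 'rotation': array([-0.06369849,  0.7111119 , -0.69789218,  0.05664694])}
side {'mtx': array([[491.61137154,   0.        , 314.43572217],
       [  0.        , 491.61137154, 202.1800004 ],
       [  0.        ,   0.        ,   1.        ]]), 'k1': -0.013835150393473323, 'origin': array([ 0.23813536, -1.09652281,  1.05510351]), 'rotation': array([-0.39458639,  0.90580261, -0.1400539 ,  0.06487   ])}
[-1.28454313e-04  2.27844395e-01  9.73697237e-01 -7.78671061e-04] 0.1 0.0187
```

View pics/top0.png

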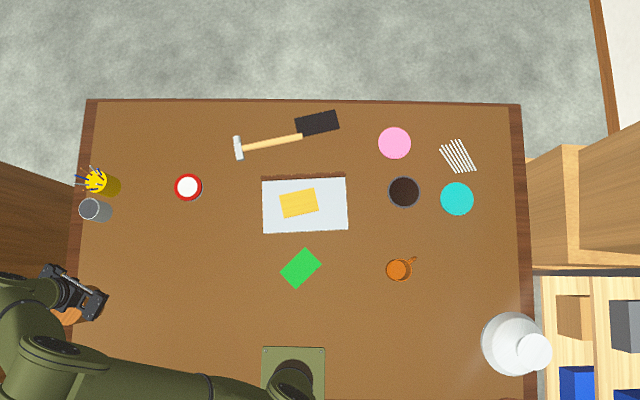

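View pics/side0.png

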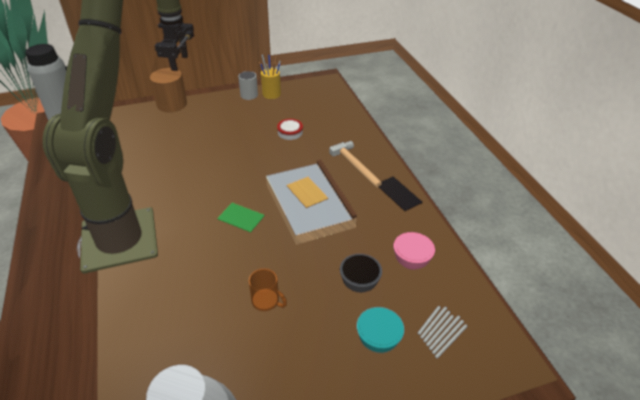

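The top view shows the board at about (305,205) and the brass blank at (299,203). The steel pitch bowl is on the right (−y) at (403,192), the mug at (399,269), and the tin on the left at (188,187). The side view agrees. Next I'll compute coarse positions and take a close wrist look.

```bash
cat > h.py <<'E'
import numpy as np, cv2
from scipy.spatial.transform import Rotation as R
from cell import env, vision
def rot(q): return R.from_quat(np.roll(q,-1)).as_matrix()
def down(yaw):  # tool z down, tool y axis at angle yaw from world y
    m=R.from_euler('z',yaw).as_matrix()@np.diag([-1.,1,-1]); q=R.from_matrix(m).as_quat(); return np.roll(q,1)
def cam(name, tcp=None):
    m=vision.camera_model(name)
    if name=="wrist":
        p,q=tcp; T=np.array(m["T_tool_cam"]); A=rot(q); return m["mtx"],m["k1"],A@T[:3,:3],p+A@T[:3,3]
    r=np.array(m["rotation"]); return m["mtx"],m["k1"],(rot(r) if r.size==4 else r),np.array(m["origin"])
def px2w(c,px,z):
    K,k1,A,o=c; px=np.atleast_2d(np.array(px,float))
    u=cv2.undistortPoints(px[:,None],K,np.array([k1,0,0,0.]))[:,0]
    d=np.c_[u,np.ones(len(u))]@A.T
    return o+d*((z-o[2])/d[:,2])[:,None]
def brass(im):  # yellow mask
    h=cv2.cvtColor(im,cv2.COLOR_RGB2HSV); return cv2.inRange(h,(17,90,120),(30,255,255))
def look(tag):
    p,q=np.array(env.current_position()),np.array(env.current_eef_rot())
    im=vision.grab_frame("wrist"); cv2.imwrite(f"pics/{tag}.png",im[:,:,::-1]); np.savez(f"pics/{tag}.npz",p=p,q=q,im=im)
    return im,cam("wrist",(p,q))
def rect(mask,c,z):
    cs,_=cv2.findContours(mask,0,1); k=max(cs,key=cv2.contourArea)[:,0]
    w=px2w(c,k,z)[:,:2]; r=cv2.minAreaRect((w*1000).astype(np.float32)); return r,cv2.boxPoints(r)
E
python3 - <<'E'
from h import *
im=cv2.imread("pics/top0.png")[:,:,::-1].copy(); c=cam("top")
m=brass(im); m[:150]=0;m[250:]=0;m[:,:262]=0;m[:,348:]=0
r,b=rect(m,c,.045); print(r,b)
print("board",px2w(c,[[262,181],[264,234],[348,228],[346,178]],.04).round(3))
print("bowl,mug,tin",px2w(c,[[403,192]],.055),px2w(c,[[398,270],[413,260]],.085),px2w(c,[[188,187]],.03))
print(vision.camera_model("wrist"))
for yaw in (0,np.pi/2,-np.pi/2,np.pi): print(yaw, env.solve_ik([.55,-.03,.35],down(yaw)))
E
```

```text
((567.991943359375, -6.421424865722656), (79.05303955078125, 118.78109741210938), 14.40691089630127) [[514.93164   41.267014]
 [544.4852   -73.77879 ]
 [621.05225  -54.109863]
 [591.49866   60.935944]]
board [[ 0.64   0.119  0.04 ]
 [ 0.462  0.104  0.04 ]
 [ 0.487 -0.171  0.04 ]
 [ 0.655 -0.163  0.04 ]]
bowl,mug,tin [[ 0.60751164 -0.35026181  0.055     ]] [[ 0.35319681 -0.32555195  0.085     ]
 [ 0.38491167 -0.37304508  0.085     ]] [[0.61694463 0.37249069 0.03      ]]
{'mtx': array([[356.12870388,   0.        , 315.528705  ],
       [  0.        , 356.12870388, 198.04036802],
       [  0.        ,   0.        ,   1.        ]]), 'k1': -0.03816451810126874, 'T_tool_cam': array([[ 1.19667419e-04, -9.64122298e-01, -2.65458434e-01,
         6.84779564e-02],
       [ 9.99999993e-01,  1.09291794e-04,  5.38568775e-05,
        -9.26677805e-06],
       [-2.29121880e-05, -2.65458439e-01,  9.64122304e-01,
        -1.45459096e-01],
       [ 0.00000000e+00,  0.00000000e+00,  0.00000000e+00,
         1.00000000e+00]])}
0 [ 0.16044543  0.47495428 -0.30404167  1.62958097  0.1574816   1.06120823
  1.38181398]
1.5707963267948966 [-0.65094079  0.78644739  1.30711335  1.66901779 -0.78431264  1.31514917
 -2.33963685]
-1.5707963267948966 [-0.09063453  0.46496058  0.09826469  1.64274537 -0.05113909  1.03639557
  0.02331837]
3.141592653589793 [-0.3608985   0.51193554  0.55252902  1.65634144 -0.29937518  1.05878012
 -1.28838397]
```

```bash
python3 - <<'E'
from h import *
env.move_pose([.50,-.02,.28],down(0.05)); env.wait(.2)
im,c=look("w1"); m=brass(im); print(m.sum()/255)
r,b=rect(m,c,.045); print(r,b); print(env.current_position(),env.current_wrist_force(),env.current_time())
E
```

```text
11631.0
((567.3349609375, -7.340843200683594), (79.1358642578125, 118.21820068359375), 14.063017845153809) [[514.5901    40.38213 ]
 [543.3158   -74.29296 ]
 [620.07983  -55.063816]
 [591.3541    59.611275]]
[ 0.50005239 -0.01946827  0.27994261] [-0.21395299  0.15024388 -0.58681799] 2.575
```

View pics/w1.png

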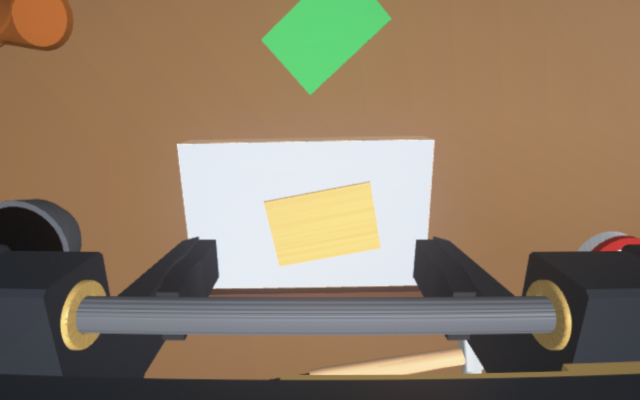

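The wrist view (bottom is +x, left is −y) shows the grey slab with near corners at about (180,144) and (433,140), and the fence base at row ~288. The blank sits in the middle, with the steel bowl to the left. I'll get the board pose by fitting the grey region.

```bash
python3 - <<'E'
from h import *
d=np.load("pics/w1.npz"); im=d["im"]; c=cam("wrist",(d["p"],d["q"]))
h=cv2.cvtColor(im,cv2.COLOR_RGB2HSV); m=cv2.inRange(h,(0,0,150),(180,60,255))
def fit(px,lo=None):
    w=px2w(c,px,.04)[:,:2]; vx,vy,x,y=cv2.fitLine((w*1000).astype(np.float32),cv2.DIST_HUBER,0,.01,.01).ravel()
    return (vx,vy),(x,y),w*1000
near=[(u,np.argmax(m[100:,u]>0)+100) for u in range(200,420,5)]
far=[(u,np.nonzero(m[:320,u])[0].max()) for u in range(225,410,5)]
L=[(np.nonzero(m[v])[0].min(),v) for v in range(155,230,4)]
Rr=[(np.nonzero(m[v,:500])[0].max(),v) for v in range(155,230,4)]
for n,p in (("near",near),("far",far),("L",L),("R",Rr)):
    v,x,w=fit(p); a=np.degrees(np.arctan2(v[1],v[0])); print(n,"dir",a.round(2),"pt",np.round(x,1),p[0],p[-1])
E
```

```text
near dir -85.97 pt [471.9   8.1] (200, np.int64(143)) (415, np.int64(139))
far dir -87.08 pt [693.1   4.6] (225, np.int64(319)) (405, np.int64(319))
L dir 3.99 pt [ 543.7 -166.8] (np.int64(178), 155) (np.int64(186), 227)
R dir 3.82 pt [529.5 111.4] (np.int64(433), 155) (np.int64(428), 227)
```

```bash
cat >> h.py <<'E'
YAW=np.radians(3.95); C=np.array([.5695,-.0254]); B=np.array([[np.cos(YAW),-np.sin(YAW)],[np.sin(YAW),np.cos(YAW)]])
Q=down(YAW); ZP=.0418
def W(x,y,z): return np.r_[C+B@np.array([x,y]),z]
def tob(p): return (np.atleast_2d(p)[:,:2]-C)@B
def force(): return np.r_[B.T@np.array(env.current_wrist_force())[:2],env.current_wrist_force()[2]]
def push(a,b,steps,fmax,vel=.05):
    a,b=np.array(a,float),np.array(b,float); d=(b-a)/np.linalg.norm(b-a); f0=force()
    for t in np.linspace(0,1,steps+1)[1:]:
        env.movel(W(*(a+t*(b-a)),ZP),vel); f=force()-f0
        if -(f[:2]@d)>fmax: break
    print("push end",tob(np.array(env.current_position()))*1000,env.current_position()[2],"F",f.round(1),"t",env.current_time())
def blank(tag):
    im,c=look(tag); r,b=rect(brass(im),c,.045); w=tob(b/1000)*1000
    print("size",np.round(r[1],1),"centre",w.mean(0).round(1),"corners",w.round(1).tolist())
E
python3 - <<'E'
from h import *
env.move_pose(W(-.078,.018,.09),Q); env.movel(W(-.078,.018,ZP),.08); print(force(),env.current_position(),env.current_time())
push((-.078,.018),(-.022,.018),4,25)
push((-.022,.018),(-.002,.018),10,18)
env.movel(W(-.04,.018,ZP),.1); env.movel(W(-.07,.018,.24),.2); env.wait(.2); blank("w2")
E
```

```text
[-0.50844057  0.05179865  0.30151314] [ 0.49079465 -0.01279791  0.04219354] 4.1083
push end [[-22.51702279  17.49390074]] 0.0417555681863221 F [-2.9 -1.   1.8] t 5.8417
push end [[-9.32382692 18.01762033]] 0.04140176098021718 F [-12.3   2.9  10.7] t 8.3417
size [ 64.7 118.5] centre [32.3 12.2] corners [[-0.1, 71.4], [-0.0, -47.0], [64.6, -47.0], [64.6, 71.5]]
```

```bash
python3 - <<'E'
from h import *
env.grab(5); env.move_pose(W(.043,.108,.09),Q); env.movel(W(.043,.108,ZP),.08); print("w",env.current_width(),force(),env.current_position(),env.current_time())
push((.043,.108),(.043,-.030),6,30)
env.movel(W(.043,-.01,ZP),.1); env.movel(W(.043,0,.1),.2); env.move_pose(W(-.07,-.07,.24),Q); env.wait(.2); blank("w3"); print(env.current_time())
E
```

```text
w 0.00045726793047161563 [0.94855831 0.13927626 0.07984801] [0.60473595 0.08535283 0.04119601] 13.1667
push end [[ 42.91655859 -31.55148343]] 0.04177463307178646 F [-0.8 -0.2  0. ] t 16.8167
size [ 17.2 502.7] centre [ 164.6 -128.1] corners [[155.7, 123.3], [156.2, -379.5], [173.4, -379.5], [172.9, 123.3]]
18.65
```

View pics/w3.png

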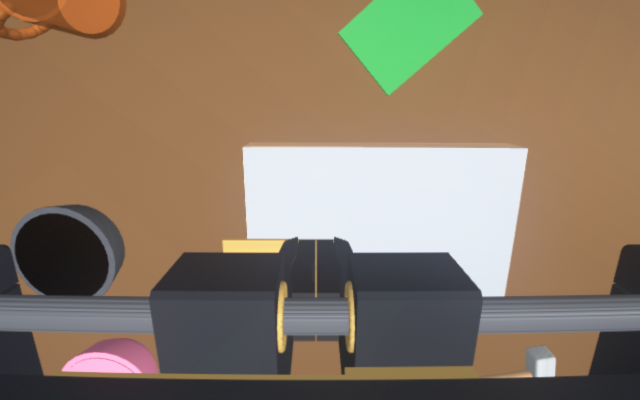

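The blank's near-left corner is at (223,241), already past the board end at column ~247. The closed fingers hide the rest, so I'll open them and look from further back.

```bash
cat >> h.py <<'E'
def blank2(tag):
    im,c=look(tag); m=brass(im); m[296:]=0; r,b=rect(m,c,.045); w=tob(b/1000)*1000
    print("size",np.round(r[1],1),"centre",w.mean(0).round(1),"corners",w.round(1).tolist(),env.current_time())
E
python3 - <<'E'
from h import *
d=np.load("pics/w3.npz"); c=cam("wrist",(d["p"],d["q"])); print(tob(px2w(c,[[223,241],[285,240]],.045))*1000, tob(px2w(c,[[244,147],[247,225]],.04))*1000)
env.gripper_open(); env.move_pose(W(-.07,-.10,.26),Q); env.wait(.2); blank2("w4")
E
```

```text
[[   0.81857094 -163.22937788]
 [  -0.45411855  -99.63159703]] [[ -94.60185835 -137.71910624]
 [ -14.82091556 -138.70032903]]
size [ 76.5 119.5] centre [  36.4 -105.2] corners [[-1.9, -45.5], [-1.7, -165.0], [74.7, -164.9], [74.6, -45.4]] 20.4917
```

View pics/w4.png

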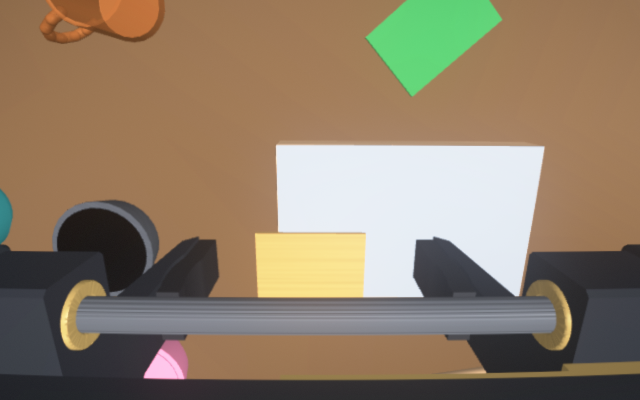

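The blank lies square, and its overhang is about 26 mm at the left (−y) end (blank corner at (256,235), board edge at column ~279). I'll push it 14.5 mm further, then press it against the fence again.

```bash
python3 - <<'E'
from h import *
env.grab(5); env.move_pose(W(.043,-.012,.09),Q); env.movel(W(.043,-.012,ZP),.08)
push((.043,-.012),(.043,-.0450),4,30)
env.movel(W(.043,-.02,ZP),.1); env.movel(W(.043,-.01,.12),.2); env.move_pose(W(-.06,-.108,.12),Q); env.gripper_open()
env.movel(W(-.045,-.108,ZP),.12)
push((-.045,-.108),(-.018,-.108),1,25); push((-.018,-.108),(-.002,-.108),5,18)
env.movel(W(-.04,-.108,ZP),.1); env.movel(W(-.07,-.108,.26),.25); env.wait(.2); blank2("w5")
E
```

```text
push end [[ 43.10993466 -45.63378305]] 0.041883333603720305 F [0.4 1.7 1.1] t 24.7
push end [[ -18.25618175 -108.03663529]] 0.041699704733130914 F [-1.1 -0.8 -1.2] t 29.1
push end [[  -8.96972208 -108.54504359]] 0.04107985044607021 F [-13.1   1.1  10.4] t 30.35
size [ 75.1 119.6] centre [  36.1 -118.4] corners [[-1.4, -58.7], [-1.4, -178.2], [73.7, -178.2], [73.6, -58.6]] 32.1667
```

View pics/w5.png

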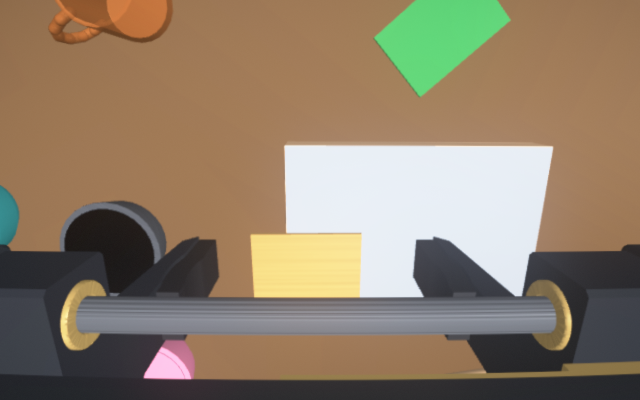

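The blank is square. Its corners run from y = −178 to −59 mm in the board frame, so about 39 mm hangs over the bowl end. The push along x stalled at the fence at the same place both times, so the long edge is against it.

```bash
python3 -c "
from cell import env
print(env.close_job(), env.current_time())"
```

```text
the job is handed in; nothing more can be done
the job is handed in; nothing more can be done
```

I handed the job in at about 32 s on the robot's clock: the brass blank lies square against the fence with about 39 mm of its 120 mm length over the pitch-bowl end, and the robot touched nothing but the blank and board.

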